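# Press the herb jar's lid home

## Robot

A 6-joint arm with a two-finger parallel gripper is mounted at the origin on a cart in front of the work surface, level with it; the furniture and walls round the work are solid. World frame = base frame: x ahead of the robot, y to its left, z up, the work surface at z = 0. Lengths are in m, angles in rad, forces in N, time in s.
With the tool pointing down it reaches from about 0.25 to 0.775 m from the base axis. Payload 4 kg.
Tool frame: the origin (TCP) lies midway between the tips of the shut fingers; the grasp point (between the pads) lies grip_point_offset behind it (grip_point_offset is the distance from the TCP to the grasp point, in m); z points along the fingers, y is the line along which they close (so a half turn about z gives the same grasp; the last joint's range is limited). The gripper opens to 94 mm and grips with 3 to 60 N. Pads are 16 mm wide; open, the fingers measure 119 mm over their backs; the gripper's body (75 mm by 177 mm) begins 78 mm behind the grasp point.
Start: joints at [1.164, 0.087, 1.371, -0, 1.684, -0.103], TCP at [0.165, 0.525, 0.206] pointing down, gripper open.
Joint ranges: [-3.1, 3.1], [-0.76, 2.03], [0.27, 2.55], [-1.08, 4.22], [0.17, 2.65], [-2.57, 2.57]. Speed limits (rad/s): [2.79, 2.79, 3.14, 3.14, 3.14, 3.14].

## Interface

Orientations are given as [roll, pitch, yaw] about the fixed x, y, z axes, in that order (R = Rz(yaw) Ry(pitch) Rx(roll)).
In Python, from bench import * gives the robot as it stands. The module is installed in compiled form; this text tells all that it offers.
- The arm moves only by the tool apply_moves, never from a script. Its argument "commands" is a list of rows, each a list of 7 numbers: the turn, a rotation vector about the world's x, y, z in rad, then the shift along the world's x, y, z in m, then the opening in per cent of the stroke, from 0 (shut) to 100 (fully open). In form: [[ax, ay, az, x, y, z, jaw], ...]. A call has exactly 5 rows; each row is the pose to reach, as a shift and turn from the pose commanded when the call began; what a row does not reach only later rows make up. A row lasts 1/10 s, in which the tool goes at most 50 mm and 8.59 degrees, less where a joint would pass 70% of its speed; a pose out of reach is approached as far as the arm can. A call with a gripper value outside its range is refused whole. The fingers move at their own pace and stop on an object; the grip force is fixed at half the most. Time passes only in rows, so rows that repeat a pose let the fingers close, or fill a call up. It gives the time, the measured TCP pose, the force, the opening and the grip force at its end, in the units of the state.
- get_obs(): the state, without advancing time (a new reading comes with each control period).
- snapshot(name): name is "scene" or "side" or "wrist"; returns a dict with "pixels" (420x560x3 uint8, red, green, blue), "vertical_fov" (degrees; the focal length in pixels is half the picture's height over the tangent of half this angle, whatever the lens; pixels are square), "cx", "cy" (the principal point, pixels), "rvec" (rotation vector, rad) and "tvec" (3), from world to camera coordinates, as OpenCV has them. Camera axes: x right, y down, z forward; pixel columns grow to the right and rows downward; lengths in m; the calibration is good to about 2 mm. A picture is of the moment at which its call begins. There is no depth.
- close_job(): hands the job in; it is judged then, once.
Trained networks look in the newest picture that a camera, given by its name, has taken for a name from the list of things; names that differ only in an ending like _2 or _b are one class to them, and where a whole thing is asked for, a point or a joint stands for the part that bears it (a point fixed in the world has none). Each returns a list of dicts, best first, with "score" (0 to 1); they miss things now and then, are a little off and sometimes report something else, mostly with a low value. They report only what shows in the picture. A call takes as long as a camera call. They do not tell look-alikes from the thing itself.
- masks_of(camera, query): "mask" (420x560 bool, what is visible of it) and "extent" ([left, top, right, bottom] in pixels, round what is visible of it).
- place_of(camera, query): "pixel" ([column, row] in pixels: a listed point, or the origin of a listed thing).
The state is a dict: "time": time; "joint_positions": joint angles; "qvel": joint speeds; "joint_torque": joint torques, N m; "tool_pos": TCP position; "ee_rot": TCP orientation; "wrist_force": force on the tool from outside, world axes, zero at the start; "wrist_torque": the same for the moment, N m; "width": finger opening in m; "finger_force": force on a finger pad.
Only numpy, scipy, OpenCV 4.12 (cv2) and the standard library are available. Lean on these libraries where they do the work, as an engineer would, in place of code of your own. Each camera call takes 0.05 s, during which the arm holds its last target. There are 200 camera calls.

## Task

Two of the storage jars on the cooker's glass top have their black lids standing slightly raised. Close only the jar of greenish dried herbs: press its lid gently straight down with the fingertips until it is fully seated, then withdraw; do not grip, lift or push the jar along. Leave everything else untouched, including the jar of beige crumbs, which must keep its lid raised to air.

Things in the scene. Friction and masses are not known exactly. Their poses are not given: they have to be found in the camera images.
- herb_jar: THE JAR TO CLOSE: round clear glass jar of greenish dried herbs with a flat black lid, 72 mm across, 97 mm high with the lid seated, 0.15 to 0.3 kg, upright, loose; body origin at the centre of the underside, z up; stands on the glass cooker lid (z = 0). Its place among the four jars changes.
- herb_lid_top (a point): centre of the flat upper face (68 mm across) of the herb jar's black lid; press here straight down. It moves with the lid: 97 mm above the jar's underside when seated, 9 to 14 mm higher at the start.
- herb_jar_lid (a joint): how far the herb jar's lid stands above its seat, m: 0 = fully seated, 0.009 to 0.014 at the start; it slides straight down on the jar against a slight friction of 0.5 N, stops hard at 0 and stays where it is left.
- crumb_jar: leave alone: round clear glass jar of beige-brown crumbs with a raised flat black lid, 76 mm across, 102 mm high with the lid seated (now 9 to 14 mm more), upright, loose; body origin at the centre of the underside, z up; stands on the glass cooker lid (z = 0).
- crumb_jar_lid (a joint): how far the crumb jar's lid stands above its seat, m: 0.009 to 0.014 at the start, to stay as it is; slides as easily as the other.
- grey_jar: leave alone: clear glass jar of grey-brown pepper with a seated black lid, 70 mm across, 115 mm high, upright, loose; body origin at the centre of the underside, z up; stands on the glass cooker lid (z = 0).
- honey_jar: leave alone: glass jar of amber honey with a silver-grey lid, 55 mm across, 86 mm high, upright, loose; body origin at the centre of the underside, z up; stands on the glass cooker lid (z = 0).
- mug: leave alone: purple mug, 80 mm across, 113 mm over the handle, 89 mm high, loose, on the white worktop right of the cooker; origin under its centre.
- green_spice: leave alone: small spice jar with a green cap, 44 mm across, 99 mm high, loose, on the white worktop right of the cooker; origin under its centre.
- red_spice: leave alone: small spice jar with a red cap, 45 mm across, 108 mm high, loose, farther back on the cooker's top; origin under its centre.
There are look-alikes about, which are no part of the job. What is shaped like the herb_jar but pink is not meant.

How it is judged:
By the outcome, as a careful person would: the job done as asked, in the order asked, and still so for the second after the job is handed in, with the robot touching nothing.
It also fails if it takes over 32 s, if anything falls off the work surface, if the arm or the gripper's body presses on something with over 40 N, if the wrist force passes 120 N, or if a joint passes its speed limit or range.

## Working session

There is one attempt and no reset: what is moved stays moved. The work goes in short steps, Python scripts to look and compute and a tool call to move; the robot and the scene stay as the last step left them, time stands still between calls to the robot, and variables do not carry over. Pictures are saved under pics/ and viewed, at most 10 in all, crops included, and the job is handed in when it is done.

Besides the shell and the picture viewer there is one more tool, called after ">>>" as name(argument=value, ...), one argument or row to a line, values as JSON. apply_moves: Moves the arm, as the interface text tells. Its arguments: {"type":"object","properties":{"commands":{"type":"array"}},"required":["commands"]}

```bash
mkdir -p pics; cat > h.py <<'E'
from bench import *
import numpy as np, cv2
def cam(s):
    f=s["pixels"].shape[0]/2/np.tan(np.radians(s["vertical_fov"])/2)
    K=np.array([[f,0,s["cx"]],[0,f,s["cy"]],[0,0,1.]])
    return K,cv2.Rodrigues(np.array(s["rvec"],float))[0],np.array(s["tvec"],float).ravel()
def at_z(s,p,z):
    K,R,t=cam(s); d=R.T@np.linalg.solve(K,[p[0],p[1],1.]); c=-R.T@t
    return c+d*(z-c[2])/d[2]
def tri(s1,p1,s2,p2):
    P=[np.c_[cam(s)[0]@np.c_[cam(s)[1],cam(s)[2]]] for s in (s1,s2)]
    X=cv2.triangulatePoints(P[0],P[1],np.array(p1,float).reshape(2,1),np.array(p2,float).reshape(2,1)); return (X[:3]/X[3]).ravel()
def save(n,im): cv2.imwrite("pics/"+n+".png",im[:,:,::-1])
E
python3 - <<'E'
from h import *
np.set_printoptions(precision=3,suppress=True)
S={c:snapshot(c) for c in("scene","side")}
save("a",np.hstack([cv2.resize(S[c]["pixels"],(400,300)) for c in S]))
save("scene",S["scene"]["pixels"]);save("side",S["side"]["pixels"])
for c in S:
    for q in("herb_lid_top","herb_jar","crumb_jar","grey_jar","honey_jar"):
        for d in place_of(c,q)[:3]: print(c,q,np.round(d["pixel"],1),round(d["score"],2),at_z(S[c],d["pixel"],.108 if "top" in q else 0))
o=get_obs();print(o["time"],o["tool_pos"],o["ee_rot"],o["width"])
E
```

```text
scene herb_lid_top [220.9 175.5] 0.77 [0.658 0.392 0.108]
scene herb_lid_top [286.6 204.3] 0.67 [0.645 0.143 0.108]
scene herb_lid_top [259.9 175.6] 0.64 [0.729 0.313 0.108]
scene herb_jar [290.3 243.7] 0.86 [0.651 0.136 0.   ]
scene herb_jar [225.  210.7] 0.82 [ 0.663  0.39  -0.   ]
scene herb_jar [264.1 206.7] 0.77 [0.754 0.325 0.   ]
scene crumb_jar [194.1 236.9] 0.66 [0.514 0.338 0.   ]
scene grey_jar [242.  228.6] 0.73 [0.624 0.279 0.   ]
scene honey_jar [260.5 274.3] 0.81 [0.51  0.101 0.   ]
side herb_lid_top [218.4 248.8] 0.74 [0.749 0.339 0.108]
side herb_lid_top [279.6 194.8] 0.67 [0.649 0.14  0.108]
side herb_lid_top [252.3 273.8] 0.67 [0.666 0.398 0.108]
side herb_jar [282.8 230.3] 0.87 [0.642 0.147 0.   ]
side herb_jar [222.  285.4] 0.83 [0.752 0.345 0.   ]
side herb_jar [258.2 309.1] 0.81 [0.66  0.398 0.   ]
side crumb_jar [326.5 293.1] 0.79 [0.521 0.338 0.   ]
side grey_jar [283.5 267.5] 0.89 [0.623 0.275 0.   ]
side honey_jar [329.5 221.9] 0.69 [0.524 0.1   0.   ]
0.6 [0.165 0.525 0.206] [ 3.141 -0.     2.838] 0.09367400339363917
```

View pics/scene.png

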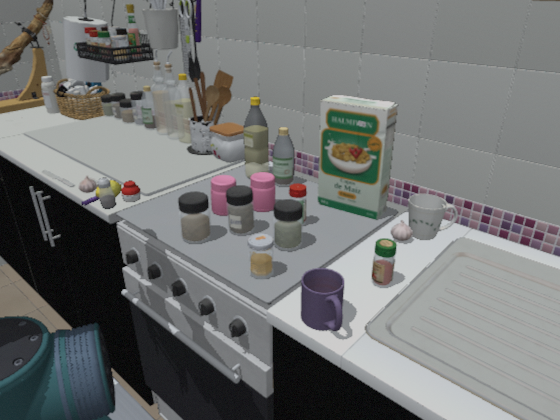

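View pics/side.png

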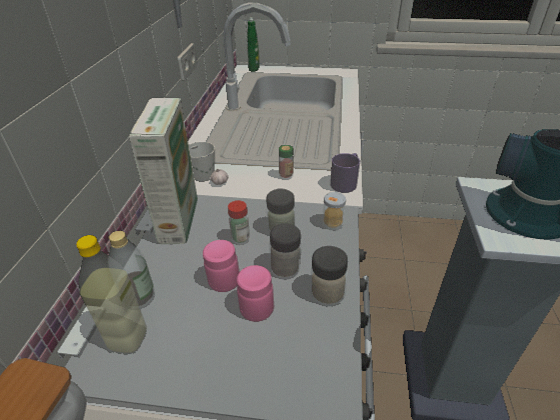

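Herb-jar candidates in the scene picture are two pink jars (225,195 and 263,192) and the black-lidded jar at (288,225). Only the last has greenish contents and a black lid; the beige jar (195,217) is crumbs and (240,210) is pepper. I'll confirm this in one crop and refine the lid position.

```bash
python3 - <<'E'
from h import *
np.set_printoptions(precision=4,suppress=True)
S={c:snapshot(c) for c in("scene","side")}
a=S["scene"]["pixels"][165:285,170:320];b=S["side"]["pixels"][175:325,190:360]
save("crop",np.hstack([cv2.resize(a,(400,320),interpolation=2),cv2.resize(b,(363,320),interpolation=2)]))
P={}
for c in S:
    P[c]=min((np.array(d["pixel"]) for d in place_of(c,"herb_lid_top")),key=lambda p:np.linalg.norm(p-{"scene":[287,204],"side":[280,195]}[c]))
X=tri(S["scene"],P["scene"],S["side"],P["side"]);print(P,X)
for r,z in((.034,.109),(.038,.0)): pass
E
```

```text
{'scene': array([285., 208.]), 'side': array([279.4, 196.3])} [0.6453 0.1439 0.1015]
```

View pics/crop.png

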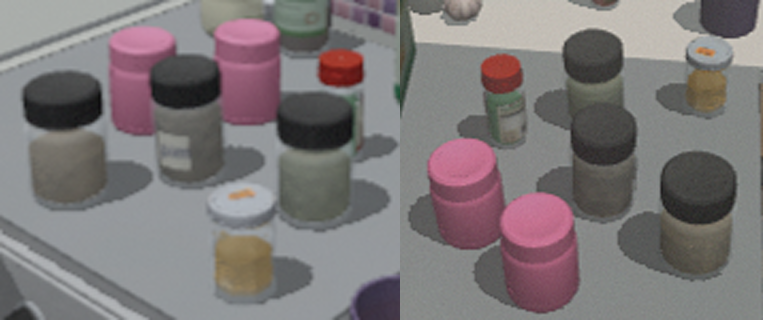

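```bash
python3 - <<'E'
from h import *
np.set_printoptions(precision=3,suppress=True)
S={c:snapshot(c) for c in("scene","side")}
for p in((320,205),(381,217)): print(at_z(S["scene"],p,0))
for p in((157,238),(186,243),(193,208)): print(at_z(S["side"],p,0))
print("top",tri(S["scene"],(322,98),S["side"],(147,101)),tri(S["scene"],(390,105),S["side"],(186,98)))
E
```

```text
[0.871 0.212 0.   ]
[0.923 0.041 0.   ]
[0.953 0.213 0.   ]
[0.875 0.222 0.   ]
[0.9   0.085 0.   ]
top [0.887 0.216 0.335] [0.888 0.036 0.309]
```

>>> apply_moves(
  commands=[
    [0, 0, 0, 0.03, -0.025, 0.02, 0],
    [0, 0, 0, 0.06, -0.05, 0.03, 0],
    [0, 0, 0, 0.09, -0.075, 0.03, 0],
    [0, 0, 0, 0.125, -0.1, 0.03, 0],
    [0, 0, 0, 0.16, -0.125, 0.03, 0],
  ],
)

```text
time: 1.4
tool_pos: [0.3256, 0.3989, 0.2359]
ee_rot: [3.141, 0.001, 2.838]
wrist_force: [0.1, -0.5, -0.2]
width: 0.0576
finger_force: 0.0
```

>>> apply_moves(
  commands=[
    [0, 0, 0, 0.03, -0.025, 0, 0],
    [0, 0, 0, 0.065, -0.05, 0, 0],
    [0, 0, 0, 0.1, -0.075, 0, 0],
    [0, 0, 0, 0.13, -0.1, 0, 0],
    [0, 0, 0, 0.16, -0.125, 0, 0],
  ],
)

```text
time: 1.9
tool_pos: [0.4858, 0.2736, 0.2356]
ee_rot: [3.141, 0.0, 2.838]
wrist_force: [0.5, 0.6, 0.5]
width: 0.0178
finger_force: 0.0
```

>>> apply_moves(
  commands=[
    [0, 0, 0, 0.03, -0.025, 0, 0],
    [0, 0, 0, 0.065, -0.05, 0, 0],
    [0, 0, 0, 0.1, -0.08, 0, 0],
    [0, 0, 0, 0.13, -0.11, 0, 0],
    [0, 0, 0, 0.16, -0.132, 0, 0],
  ],
)

```text
time: 2.4
tool_pos: [0.6458, 0.1407, 0.2354]
ee_rot: [-3.141, 0.0, 2.836]
wrist_force: [0.0, 1.1, 0.0]
width: 0.0004
finger_force: 0.0
```

>>> apply_moves(
  commands=[
    [0, 0, 0, 0, 0, -0.02, 0],
    [0, 0, 0, 0, 0, -0.04, 0],
    [0, 0, 0, 0, 0, -0.06, 0],
    [0, 0, 0, 0, 0, -0.08, 0],
    [0, 0, 0, 0, 0, -0.08, 0],
  ],
)

```text
time: 2.9
tool_pos: [0.6426, 0.1425, 0.1513]
ee_rot: [-3.139, -0.007, 2.838]
wrist_force: [-0.4, -0.3, 0.4]
width: 0.0005
finger_force: 0.0
```

```bash
python3 - <<'E'
from h import *
np.set_printoptions(precision=4,suppress=True)
S={c:snapshot(c) for c in("scene","side")}
a=S["scene"]["pixels"][120:270,200:380];b=S["side"]["pixels"][120:270,190:370]
save("crop2",np.hstack([cv2.resize(a,(400,333),interpolation=2),cv2.resize(b,(400,333),interpolation=2)]))
o=get_obs()
for k in("time","tool_pos","ee_rot","width","wrist_force","joint_positions"):print(k,o[k])
E
```

```text
time 3.0
tool_pos [0.6444 0.1428 0.1554]
ee_rot [-3.1414 -0.0007  2.8378]
width 0.00020654870966221932
wrist_force [0.3492 0.5238 0.5251]
joint_positions [ 0.1322  0.347   1.1602  0.0001  1.635  -1.1348]
```

View pics/crop2.png

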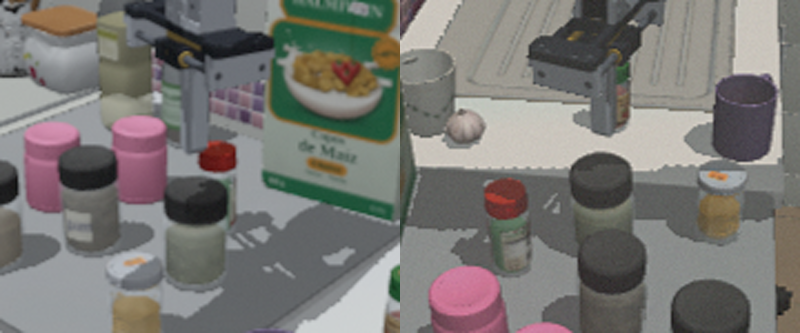

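The fingertips hang centred over the herb jar's lid in both views (tip at 195,148 and lid at 196,193 in the left crop; 603,130 and 602,172 in the right), about 45 mm up. Next I descend in stages.

>>> apply_moves(
  commands=[
    [0, 0, 0, 0, 0, -0.015, 0],
    [0, 0, 0, 0, 0, -0.028, 0],
    [0, 0, 0, 0, 0, -0.036, 0],
    [0, 0, 0, 0, 0, -0.04, 0],
    [0, 0, 0, 0, 0, -0.042, 0],
  ],
)

```text
time: 3.5
tool_pos: [0.6442, 0.1428, 0.1126]
ee_rot: [-3.141, -0.001, 2.838]
wrist_force: [-0.0, -0.4, 0.5]
width: 0.0004
finger_force: 0.0
```

>>> apply_moves(
  commands=[
    [0, 0, 0, 0, 0, -0.002, 0],
    [0, 0, 0, 0, 0, -0.004, 0],
    [0, 0, 0, 0, 0, -0.006, 0],
    [0, 0, 0, 0, 0, -0.008, 0],
    [0, 0, 0, 0, 0, -0.01, 0],
  ],
)

```text
time: 4.0
tool_pos: [0.6447, 0.1428, 0.1037]
ee_rot: [3.141, 0.001, 2.838]
wrist_force: [0.7, -0.1, -0.0]
width: 0.0002
finger_force: 0.2
```

>>> apply_moves(
  commands=[
    [0, 0, 0, 0, 0, -0.001, 0],
    [0, 0, 0, 0, 0, -0.002, 0],
    [0, 0, 0, 0, 0, -0.003, 0],
    [0, 0, 0, 0, 0, -0.004, 0],
    [0, 0, 0, 0, 0, -0.005, 0],
  ],
)

```text
time: 4.5
tool_pos: [0.6446, 0.1428, 0.0985]
ee_rot: [3.142, 0.0, 2.838]
wrist_force: [0.7, 0.0, -0.1]
width: 0.0003
finger_force: 0.2
```

>>> apply_moves(
  commands=[
    [0, 0, 0, 0, 0, -0.0005, 0],
    [0, 0, 0, 0, 0, -0.001, 0],
    [0, 0, 0, 0, 0, -0.0015, 0],
    [0, 0, 0, 0, 0, -0.002, 0],
    [0, 0, 0, 0, 0, -0.002, 0],
  ],
)

```text
time: 5.0
tool_pos: [0.6446, 0.1428, 0.0969]
ee_rot: [3.141, 0.0, 2.838]
wrist_force: [0.1, -0.1, 2.8]
width: 0.0005
finger_force: 1.1
```

>>> apply_moves(
  commands=[
    [0, 0, 0, 0, 0, -0.0005, 0],
    [0, 0, 0, 0, 0, -0.001, 0],
    [0, 0, 0, 0, 0, -0.001, 0],
    [0, 0, 0, 0, 0, -0.001, 0],
    [0, 0, 0, 0, 0, -0.001, 0],
  ],
)

```text
time: 5.5
tool_pos: [0.6447, 0.1428, 0.0969]
ee_rot: [3.141, 0.001, 2.838]
wrist_force: [-2.2, -0.4, 5.4]
width: 0.0004
finger_force: 2.8
```

The force rises to 5.4 N while z stays at 0.0969 m, so the lid is on its hard stop, where the 97 mm height puts it. Withdrawing straight up.

>>> apply_moves(
  commands=[
    [0, 0, 0, 0, 0, 0.002, 0],
    [0, 0, 0, 0, 0, 0.01, 0],
    [0, 0, 0, 0, 0, 0.03, 0],
    [0, 0, 0, 0, 0, 0.06, 0],
    [0, 0, 0, 0, 0, 0.09, 0],
  ],
)

```text
time: 6.0
tool_pos: [0.6441, 0.1429, 0.1856]
ee_rot: [-3.141, -0.002, 2.838]
wrist_force: [0.6, 0.2, 0.0]
width: 0.0001
finger_force: 0.0
```

>>> apply_moves(
  commands=[
    [0, 0, 0, 0, 0, 0.03, 0],
    [0, 0, 0, 0, 0, 0.05, 0],
    [0, 0, 0, 0, 0, 0.05, 0],
    [0, 0, 0, 0, 0, 0.05, 0],
    [0, 0, 0, 0, 0, 0.05, 0],
  ],
)

```text
time: 6.5
tool_pos: [0.6438, 0.1428, 0.2331]
ee_rot: [-3.14, -0.003, 2.838]
wrist_force: [0.1, 0.5, -0.1]
width: 0.0005
finger_force: 0.0
```

```bash
python3 - <<'E'
from h import *
S={c:snapshot(c) for c in("scene","side")}
a=S["scene"]["pixels"][165:285,170:320];b=S["side"]["pixels"][175:325,190:360]
save("crop3",np.hstack([cv2.resize(a,(400,320),interpolation=2),cv2.resize(b,(363,320),interpolation=2)]))
o=get_obs();print(o["time"],o["tool_pos"],o["wrist_force"])
E
```

```text
6.6 [0.64378354 0.14273103 0.23301538] [ 0.04094604 -0.01098251  0.01580385]
```

View pics/crop3.png

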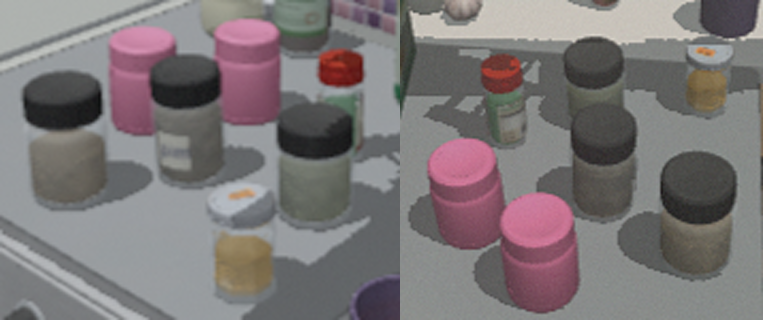

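The herb jar's lid now sits lower (left crop: top at about 105, was 95). The jar hasn't moved, and the crumb jar and everything else look unchanged.

```bash
python3 -c "from bench import *; print(close_job())"
```

```text
the job is handed in; nothing more can be done
None
```

The herb jar's lid is pressed down onto its stop (fingertips stopped at 96.9 mm, 97 mm expected, 5.4 N when last read), the arm is withdrawn, the other jars and the crumb jar's raised lid look unchanged in the last pictures, and the job is handed in after 6.6 s.

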